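Close up the shield box for a radio test

TASK

Close up the small white shield box for the next test, only pushing with the fingertips and gripping nothing: push its tray fully home with the handset left lying in it, then swing the door fully shut, then slide the bolt on the roof all the way across through the eye on the door. Do not slam the tray or the door, and leave everything else where it stands.

Things in the scene. Friction and masses are not known exactly. Their poses are not given: they have to be found in the camera images.
- shield_box: white fixed metal box, 240 mm deep (its x), 250 mm wide (its y), 140 mm high, on the table. Origin: centre of its underside; z up. Its open front is the face at x = -120 mm, looking along its own -x. Its roof begins 35 mm behind the front. A steel bolt lies on the roof, a tray runs in the opening, a door is hinged at the front corner on its +y side
- tray (a joint): how far the aluminium tray is pulled out along the box's -x, m: 0 = fully home (stop), at most 0.14; starts between 0.08 and 0.12. About 1.5 N of friction; it stays where it is left. Home, the outer face of its front panel is at box x = -124 mm, 4 mm proud of the box's front. The tray's floor is 22 mm above the table
- tray_front (a point): middle of the top edge of the outer face of the tray's upright front panel, 122 mm above the table; axes parallel to the box's. The panel is flat, 200 mm wide (box y from -100 to 100 mm), 6 mm thick, from z = 14 to 122 mm, without a handle
- door (a joint): angle of the door, rad: 0 = shut (stop), 1.57 = standing square out from the box's front; starts between 1.45 and 1.6. Stiff hinge (0.12 N m of friction): it stays where it is left and does not latch by itself. Seen from above it turns counter-clockwise as it shuts. Shut, it covers the front and the tray. White upright leaf 250 mm wide, 14 mm thick, from z = 4 to 144 mm
- door_hinge (a point): on the door's vertical hinge axis, 144 mm above the table, at box x = -126, y = 125 mm. Turns with the door: its own -y points along the leaf to the free edge, its own -x is the leaf's outward side (away from the box when shut). Outer face: plane x = -20 mm in this frame; inner face x = -6 mm
- door_edge (a point): top corner of the door's free edge on its outer face, 250 mm from the hinge, 144 mm above the table; axes as door_hinge. A steel bar handle stands out 39 mm from the outer face at z = 35 to 55 mm; above it the outer face is bare. Along the top a white lip 3 mm thick reaches 38 mm beyond the hinge axis on the inner side, to close the roof's gap
- door_eye (a point): centre of the steel eye for the bolt, 158 mm above the table (its top 172 mm), carried by an arm 24 mm wide that reaches from the door's top edge, 195 mm from the hinge, to 76 mm beyond the hinge axis on the leaf's inner side; axes as door_hinge
- bolt (a joint): travel of the bolt along the box's -y, m: 0 = drawn back, 0.05 = fully across, through the eye of the shut door (stop); starts between 0 and 0.02. About 2 N of friction, it stays where it is left. Its fixed barrel (top 167 mm above the table) lies ahead of the thumb tab, at box y from 10 to -35 mm
- bolt_tab (a point): middle of the top edge of the bolt's upright thumb tab, 195 mm above the table. The tab is a steel plate 24 mm wide along the box's x, 8 mm thick along its y, standing free above a base plate whose top is 145 mm above the table; it is at box x = -65 mm, y = 75 mm minus the bolt's travel. It is pushed towards the box's -y
- handset: black handset lying flat in the tray, 70 x 130 x 10 mm; origin: centre of its underside
- mouse: bystander: black computer mouse, 100 x 58 x 31 mm, lying on the rear of the box's roof; not to be disturbed
- jar: bystander: white screw-top jar, 60 mm across, 65 mm high, standing on the rear of the box's roof; not to be disturbed
- tape: bystander: roll of packing tape lying flat on the table, 90 mm across, 24 mm high; not to be disturbed
- mug: bystander: white mug, 80 mm across, 90 mm high, on the table; not to be disturbed
- screwdriver: bystander: screwdriver lying on the table, about 200 mm long; not to be disturbed
- charger: bystander: black charger brick, 90 x 50 x 28 mm, on the table; not to be disturbed
Mind the look-alikes: they are no part of the job. Of the things that look like the handset, the smaller one is meant.

How it is judged:
On the way, in this order (a step that is already met when the one before it is completed fails the run):
1. the tray is pushed home (value of joint tray below 0.006 m and x of handset in the frame of shield_box above -0.1 m), for 0.2 s.
2. then the door is pushed shut (value of joint door below 0.035 rad and value of joint tray below 0.006 m), for 0.2 s.
3. then the bolt is slid across (all of step 2 and value of joint bolt above 0.045 m), for 0.2 s.
At the end, for the whole second after the job is handed in: The tray is within 6 mm of home, the door within 0.035 rad (2 degrees) of shut, the bolt within 5 mm of fully across, and the handset lies flat at rest in the tray inside the box (all of step 3 and x of handset in the frame of shield_box between -0.12 and 0.09 m and y of handset in the frame of shield_box between -0.1 and 0.1 m and height (world z) of handset between 0.015 and 0.035 m and angle between handset's own z axis and vertical below 0.2 rad and linear speed of handset below 0.02 m/s); the robot touches nothing.
It fails at once if the tray or the door is slammed (faster than 0.5 m/s, 2.5 rad/s) (velocity of joint tray below -0.5 m/s or velocity of joint door below -2.5 rad/s).
It fails at once if the handset is lifted off the tray (height (world z) of handset above 0.045 m).
It fails at once if the tray's panel, the door's leaf or the bolt's tab is gripped (over 8 N on its far side) (contact force between the fingers and tray_c2 above 8 N or contact force between the fingers and door_c1 above 8 N or contact force between the fingers and bolt_c2 above 8 N).
It fails at once if the mouse or the jar on the box is moved more than 20 mm (distance of any of mouse, jar from where it was at the start of the episode above 0.02 m).
It fails at once if a bystander on the table is moved more than 20 mm (distance of any of tape, mug, screwdriver, charger from where it was at the start of the episode above 0.02 m).
It also fails if it takes over 72 s, if anything falls off the work surface, if the arm or the gripper's body presses on something with over 40 N, if the wrist force passes 120 N, or if a joint passes its speed limit or range.

ROBOT

A 7-joint arm with a two-finger parallel gripper is mounted at the origin on the work surface. World frame = base frame: x ahead of the robot, y to its left, z up, the work surface at z = 0. Lengths are in m, angles in rad, forces in N, time in s.
With the tool pointing down it reaches from about 0.425 to 0.95 m from the base axis. Payload 4.7 kg.
Tool frame: the origin (TCP) lies on the centre line of the jaws, within the pads' length; the fingertips stand robot.nose_length ahead of it and the grasp point (between the pads) lies 8 mm behind it (robot.nose_length is the distance from the TCP to the fingertips, in m); z points along the fingers, x is the direction in which the jaws open and shut, and the axes are right-handed (so a half turn about z gives the same grasp; the last joint's range is limited). The gripper opens to 85 mm and grips with 20 to 120 N. Pads are 22 mm wide; open, the fingers measure 114 mm over their backs; the gripper's body (76 mm by 85 mm) begins 54 mm behind the grasp point. The pads swing forward as they close: fully open they stand 13 mm farther back than shut.
Start: joints at [-1.271, 0.469, -0.049, 1.532, 0.024, 1.141, -0.082], TCP at [0.218, 0.639, 0.242] pointing down, gripper open.
Joint ranges: [-2.59, 2.59], [-0.33, 1.99], [-1.39, 1.29], [0.1, 2.45], [-1.04, 4.18], [0.21, 1.99], [-2.66, 2.66]. Speed limits (rad/s): [2.57, 2.57, 3.14, 3.14, 3.14, 3.14, 3.14].

INTERFACE

Orientations are given as [roll, pitch, yaw] about the fixed x, y, z axes, in that order (R = Rz(yaw) Ry(pitch) Rx(roll)).
In Python, from plant import robot gives the robot as it stands. Calls block until the motion is done:
- robot.goto(position, orientation): joint-space move of the TCP to a pose.
- robot.move_straight(position, vel=0.15, attitude=None, contact_N=None): straight line of the TCP; attitude=None keeps the orientation; vel is the mean speed in m/s. With contact_N (N) it stops when the force on the tool has changed by that much, and returns True; else False.
- robot.move_joints(angles): joint-space move.
- robot.grip(opening, strength=None): opening from 0.0 (shut) to 1.0 (fully open); strength is the grip in N (None keeps the last); returns when the fingers have stopped.
- robot.sleep(seconds).
- robot.inverse_kinematics(position, orientation): joint angles nearest the present ones, or None.
- robot.sense(): the state.
- robot.grab_frame(name): name is "side" or "top"; returns a dict with "image" (480x640x3 uint8, red, green, blue), "range_z" (480x640 float32, m along the optical axis (not along the pixel's ray), 0 where there is no reading), "fx", "fy", "cx", "cy" (pixels), "dist_coeffs" ([k1, k2, p1, p2, k3] as OpenCV has them; the pictures are not rectified), "R" (3x3) and "t" (3): a world point X has camera coordinates R X + t. Camera axes: x right, y down, z forward; pixel columns grow to the right and rows downward; lengths in m; the calibration is good to about 2 mm. A picture is of the moment at which its call begins.
A pose or a line that the arm cannot do raises robot.IKError and nothing moves.
- robot.close_job(): hands the job in, once; it reports no verdict.
The state is a dict: "t": time; "joint_pos": joint angles; "joint_velocities": joint speeds; "effort": joint torques, N m; "tcp_pos": TCP position; "tcp_rot": TCP orientation; "wrist_force": force on the tool from outside, world axes, zero at the start; "torque": the same for the moment, N m; "opening": opening from 0.0 (shut) to 1.0 (fully open).
Only numpy, scipy, OpenCV 4.12 (cv2) and the standard library are available. Lean on these libraries where they do the work, as an engineer would, in place of code of your own. Each camera call takes 0.05 s, during which the arm holds its last target.

## Working session

There is one attempt and no reset: what is moved stays moved. The work goes in short steps, each a Python script; the robot and the scene stay as the last script left them, time stands still between calls to the robot, and variables do not carry over. Pictures are saved under pics/ and viewed, and the job is handed in when it is done.

```bash
ls; mkdir -p pics
cat > h.py <<'E'
import numpy as np, cv2, pickle
def snap(robot,name,tag):
    f=robot.grab_frame(name); cv2.imwrite(f"pics/{tag}.png",cv2.cvtColor(f["image"],cv2.COLOR_RGB2BGR)); pickle.dump(f,open(f"pics/{tag}.pkl","wb")); return f
def K(f): return np.array([[f["fx"],0,f["cx"]],[0,f["fy"],f["cy"]],[0,0,1.]])
def und(f,uv): return cv2.undistortPoints(np.array(uv,float).reshape(-1,1,2),K(f),np.array(f["dist_coeffs"],float)).reshape(-1,2)
def ray(f,uv):
    n=und(f,uv); R=np.array(f["R"]);t=np.array(f["t"])
    d=np.c_[n,np.ones(len(n))]@R; return -R.T@t,d
def onz(f,uv,z):
    o,d=ray(f,uv); return o+d*((z-o[2])/d[:,2])[:,None]
def proj(f,X):
    return cv2.projectPoints(np.array(X,float).reshape(-1,1,3),cv2.Rodrigues(np.array(f["R"]))[0],np.array(f["t"],float),K(f),np.array(f["dist_coeffs"],float))[0].reshape(-1,2)
def cloud(f):
    v,u=np.mgrid[0:480,0:640]; uv=np.c_[u.ravel(),v.ravel()].astype(float)
    n=und(f,uv); z=f["range_z"].ravel()
    P=(np.c_[n,np.ones(len(n))]*z[:,None]-np.array(f["t"]))@np.array(f["R"])
    P[z==0]=np.nan
    return P.reshape(480,640,3)
E
python3 - <<'E'
from plant import robot
from h import *
for n in("side","top"):
    f=snap(robot,n,n+"0"); print(n,f["fx"],f["dist_coeffs"],-np.array(f["R"]).T@f["t"], (f["range_z"]>0).mean())
print(robot.sense(), robot.nose_length)
E
```

```text
pics
side 450.2922976286419 [0.04004781 0.         0.         0.         0.        ] [ 0.07790256 -0.43021945  0.83721416] 0.9959602864583333
top 534.6124771042336 [-0.13335422  0.          0.          0.          0.        ] [0.40231528 0.00513955 1.46999795] 0.9959016927083333
{'t': 0.1, 'joint_pos': array([-1.27087387,  0.46937322, -0.04861216,  1.53357212,  0.02406715,
        1.14099062, -0.08230672]), 'joint_velocities': array([-3.77675204e-04,  4.73329921e-05, -1.26164985e-03, -3.11792345e-03,
        4.96290106e-04,  4.66280787e-04,  9.46973399e-04]), 'effort': array([ 8.96407819e-04, -5.11515141e+01, -4.67228098e-02, -2.38391322e+01,
        1.07716973e-02,  4.37157985e-03, -6.58126396e-06]), 'tcp_pos': array([0.21778245, 0.63837052, 0.24135899]), 'tcp_rot': array([3.14156950e+00, 1.75940326e-03, 1.24199774e+00]), 'wrist_force': array([-0.06963746, -0.3876527 ,  0.11740044]), 'torque': array([ 0.03293368,  0.08015184, -0.00054326]), 'opening': 1.000105972630579} 0.011
```

View pics/side0.png

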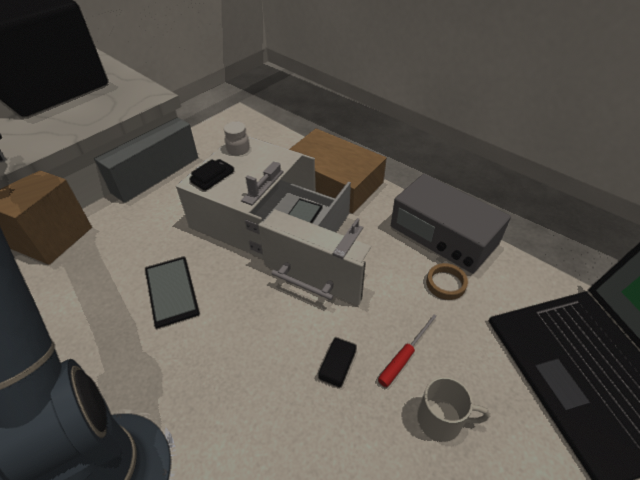

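View pics/top0.png

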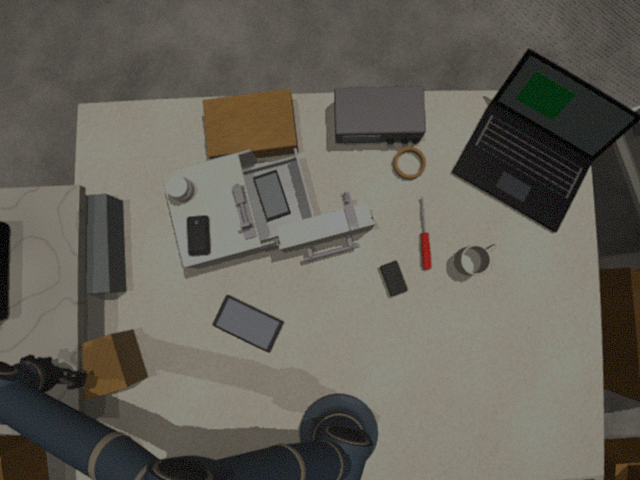

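The side view shows the box around (250,200), its door standing out at (315,260) and the tray at (310,205). The handset is in the tray at (305,210) side and (271,195) top. The large tablet at (172,290)/(248,323) is the look-alike, as is the small charger at (337,362)/(394,278). Next I'll enlarge the box in the top view and get the depth.

Run:
```python
from h import *
f=pickle.load(open("pics/top0.pkl","rb")); im=cv2.cvtColor(f["image"],cv2.COLOR_RGB2BGR)
cv2.imwrite("pics/crop_top.png",cv2.resize(im[130:290,150:390],None,fx=3.3,fy=3.3,interpolation=cv2.INTER_CUBIC))
g=pickle.load(open("pics/side0.pkl","rb")); im=cv2.cvtColor(g["image"],cv2.COLOR_RGB2BGR)
cv2.imwrite("pics/crop_side.png",cv2.resize(im[110:310,165:405],None,fx=3,fy=3,interpolation=cv2.INTER_CUBIC))
P=cloud(f)
Z=P[...,2]
for lo,hi in((.132,.150),(.115,.129),(.15,.21)):
    m=(Z>lo)&(Z<hi); m[:140]=0;m[290:]=0;m[:,:150]=0;m[:,385:]=0
    print(lo,hi,m.sum(),np.nanmedian(Z[m]))
vis=np.nan_to_num(Z)[130:290,150:390]; vis=np.clip(vis/0.21*255,0,255).astype(np.uint8)
cv2.imwrite("pics/depth_top.png",cv2.applyColorMap(cv2.resize(vis,None,fx=3.3,fy=3.3,interpolation=cv2.INTER_NEAREST),cv2.COLORMAP_JET))
```

```text
0.132 0.15 8219 0.14129926770392368
0.115 0.129 318 0.12256464830924901
0.15 0.21 1941 0.16896467656781416
```

View pics/crop_top.png

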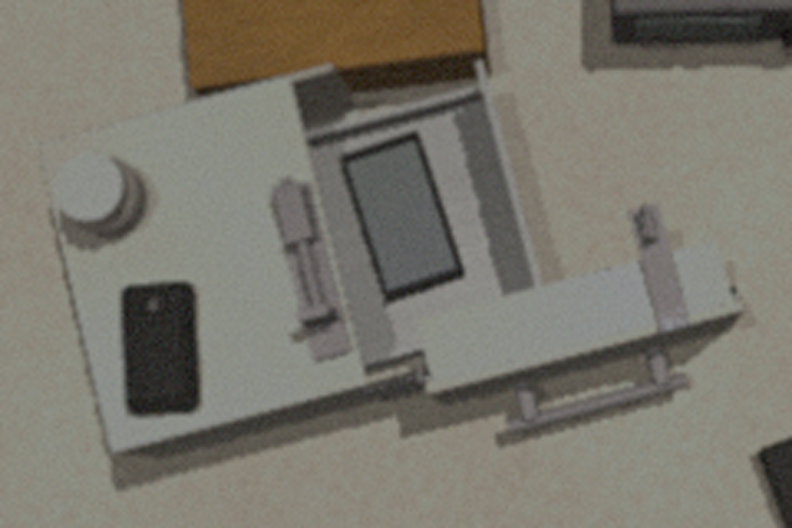

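View pics/crop_side.png

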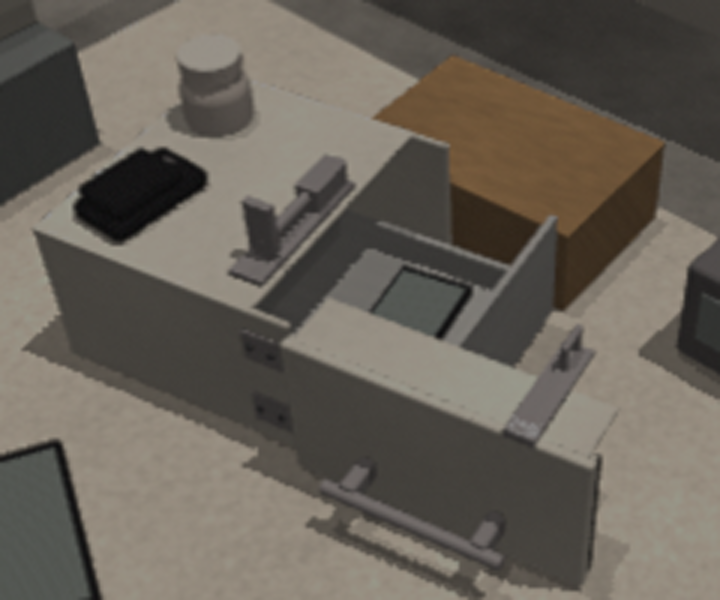

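View pics/depth_top.png

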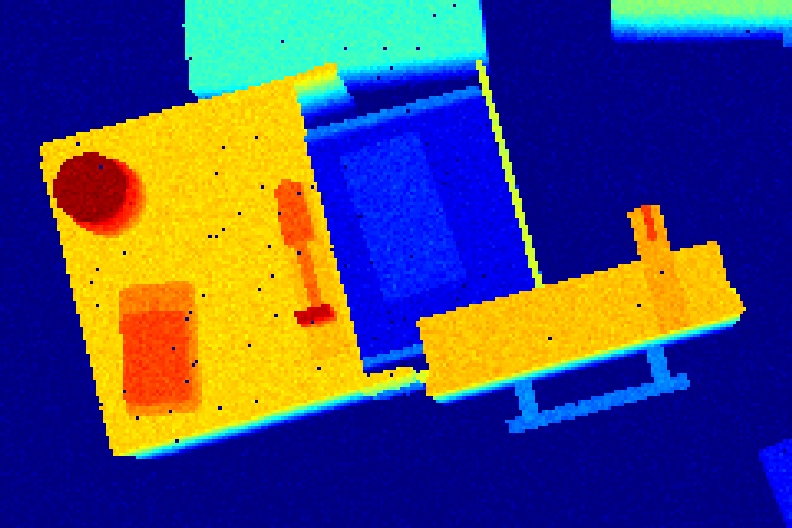

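The crops confirm the handset: the smaller screen lies in the tray at top crop (402,215), i.e. (272,195) in the full image. The tablet at (248,323) is bigger and on the table. Next I'll fit the box, tray, door and bolt from the depth.

```bash
cat > fit.py <<'E'
from h import *
def fit(f):
    P=cloud(f); Z=P[...,2]; out={}
    m=((Z>.132)&(Z<.215)); m[:140]=0;m[292:]=0;m[:,:150]=0;m[:,400:]=0
    m=cv2.morphologyEx(m.astype(np.uint8),cv2.MORPH_OPEN,np.ones((5,5)))
    n,l,s,c=cv2.connectedComponentsWithStats(m)
    for i in range(1,n):
        if s[i,4]<400: continue
        mm=(l==i); mm&=(Z<.149); mm=cv2.morphologyEx(mm.astype(np.uint8),cv2.MORPH_OPEN,np.ones((3,3)))>0
        q=P[mm][:,:2].astype(np.float32)
        r=cv2.minAreaRect(q); print("comp",s[i],"c",np.round(r[0],4),"size",np.round(r[1],4),"ang",round(r[2],2),"z",np.median(P[mm][:,2]))
        print(np.round(cv2.boxPoints(r),4).tolist())
    return P
E
python3 - <<'E'
from fit import *
f=pickle.load(open("pics/top0.pkl","rb")); P=fit(f)
E
```

```text
comp [ 163  154   97  113 7629] c [0.6007 0.3125] size [0.2516 0.2075] ang 14.01 z 0.14037731038642703
[[0.45350000262260437, 0.38269999623298645], [0.5037999749183655, 0.18140000104904175], [0.7479000091552734, 0.24230000376701355], [0.6976000070571899, 0.44359999895095825]]
comp [ 277  192   97   57 2385] c [0.5518 0.0231] size [0.0592 0.2417] ang 13.6 z 0.14359541093163647
[[0.49459999799728394, 0.13359999656677246], [0.5515000224113464, -0.10130000114440918], [0.609000027179718, -0.08739999681711197], [0.5521000027656555, 0.14749999344348907]]
```

```bash
cat >> fit.py <<'E'
YAW=np.radians(104.0); O=np.array([.6049,.2955])
Rb=np.array([[np.cos(YAW),-np.sin(YAW)],[np.sin(YAW),np.cos(YAW)]])
def tob(P): 
    Q=np.array(P,float).copy(); Q[...,:2]=(Q[...,:2]-O)@Rb; return Q
def tow(p):
    p=np.array(p,float); q=p.copy(); q[...,:2]=p[...,:2]@Rb.T+O; return q
E
python3 - <<'E'
from fit import *
f=pickle.load(open("pics/top0.pkl","rb"));g=pickle.load(open("pics/side0.pkl","rb"))
for F in(f,g):
    B=tob(cloud(F)); x,y,z=B[...,0],B[...,1],B[...,2]
    def st(n,m):
        q=B[m]; print(n,m.sum(),"med",np.round(np.nanmedian(q,0),4),"lo",np.round(np.nanpercentile(q,3,axis=0),4),"hi",np.round(np.nanpercentile(q,97,axis=0),4))
    st("tab",(z>.180)&(z<.2)&(abs(x+.065)<.03)&(y>-.0)&(y<.1))
    st("panel",(z>.114)&(z<.128)&(x<-.15)&(x>-.3)&(abs(y)<.1))
    st("roof",(abs(z-.14)<.008)&(abs(x-.02)<.2)&(abs(y)<.14)&(x>-.1))
    st("roofrear",(z>.136)&(z<.145)&(x>.05)&(abs(y)<.14))
    st("panelface",(z>.03)&(z<.11)&(x<-.19)&(x>-.3)&(abs(y)<.1))
    st("handset",(z>.026)&(z<.045)&(x<-.09)&(x>-.2)&(abs(y)<.1)&(np.array(F["image"]).max(2)<200))
    st("door top",(z>.14)&(z<.15)&(x<-.14)&(y>.05))
    st("doorouter",(z>.07)&(z<.13)&(x<-.14)&(y>.1))
    st("eye",(z>.15)&(z<.18)&(x<-.2))
    st("handle",(z>.03)&(z<.06)&(x<-.14)&(y>.15)&(y<.21))
    st("mouse",(z>.15)&(x>-.02)&(y>.0)&(x<.14)&(y<.13))
    st("jar",(z>.15)&(x>-.02)&(y<.0)&(x<.14)&(y>-.13))
    st("tape",(z>.012)&(z<.04)&(x<-.3)&(y<-.05)&(y>-.3)&(x>-.5))
    st("charger",(z>.015)&(z<.05)&(x<-.3)&(y>.15)&(y<.32)&(x>-.5))
    st("driver",(z>.012)&(z<.05)&(x<-.34)&(y<.15)&(y>-.08)&(x>-.5))
    print()
E
```

```text
tab 45 med [-0.0638  0.0701  0.1946] lo [-0.0754  0.0658  0.184 ] hi [-0.0522  0.0738  0.199 ]
panel 163 med [-0.2288 -0.0053  0.1224] lo [-0.2317 -0.0924  0.1171] hi [-0.2261  0.0799  0.1269]
roof 5889 med [ 0.0027 -0.0045  0.1404] lo [-0.0804 -0.1185  0.1352] hi [0.1152 0.1208 0.146 ]
roofrear 1262 med [ 0.0981 -0.0042  0.1402] lo [ 0.0528 -0.1196  0.1365] hi [0.119  0.1223 0.1444]
panelface 52 med [-0.2069 -0.0948  0.0485] lo [-0.2275 -0.099   0.0309] hi [-0.1914  0.0077  0.0534]
handset 1407 med [-0.1352 -0.0159  0.0323] lo [-0.1882 -0.0945  0.0265] hi [-0.0982  0.0575  0.0394]
door top 2061 med [-0.2573  0.1161  0.1444] lo [-1.0372  0.0675  0.1405] hi [-0.1471  0.1458  0.1493]
doorouter 682 med [-0.3646  0.2852  0.0882] lo [-1.0537  0.1024  0.0711] hi [-0.1475  0.6203  0.1261]
eye 1385 med [-0.9347 -0.0122  0.1636] lo [-1.067  -0.1428  0.1504] hi [-0.3095  0.1341  0.1791]
handle 351 med [-0.2524  0.1774  0.051 ] lo [-0.3205  0.153   0.0427] hi [-0.1811  0.1849  0.0575]
mouse 901 med [0.0586 0.0608 0.1679] lo [0.0314 0.0126 0.1524] hi [0.0884 0.1045 0.1755]
jar 540 med [ 0.0674 -
[... 1137 characters left out ...]
0.1548  0.6514  0.1275]
eye 647 med [-0.2136  0.6384  0.1621] lo [-0.841  -0.142   0.1502] hi [-0.2015  0.6777  0.1788]
handle 609 med [-0.2646  0.1807  0.0509] lo [-0.3585  0.1503  0.0403] hi [-0.1843  0.1882  0.0568]
mouse 774 med [0.0505 0.0736 0.1665] lo [0.0284 0.0201 0.1516] hi [0.0849 0.11   0.1729]
jar 658 med [ 0.0592 -0.0463  0.1843] lo [ 0.0408 -0.0784  0.1522] hi [ 0.0902 -0.0309  0.2065]
tape 422 med [-0.4233 -0.09    0.025 ] lo [-0.4966 -0.1092  0.0126] hi [-0.35   -0.071   0.0395]
charger 1128 med [-0.4022  0.2815  0.0282] lo [-0.4983  0.151   0.0185] hi [-0.3154  0.3176  0.0463]
driver 432 med [-0.4751  0.0055  0.0257] lo [-0.499  -0.0793  0.013 ] hi [-0.3443  0.1498  0.0486]
```

Heights and sizes all match: roof 140 mm and 252x208 mm, door top 144, panel top 122, tab 195. The box yaw is about 104°, tray about 0.109 m out, door about 1.57, bolt about 3-5 mm. The two cameras differ by about 5 mm, so I'll use the mean pose. Next: close the gripper and go to the approach pose in front of the panel.

```bash
sed -i 's/^O=.*//; s/O=np.array(\[.6049,.2955\])/O=np.array([.6049,.2955]); /' fit.py
cat >> fit.py <<'E'
O=O+Rb@np.array([-.0025,.0025])
YD=14.0
def att(deg): return [np.pi,0,np.radians(deg)]
def P3(bx,by,z): return tow([bx,by,z])
E
python3 - <<'E'
from plant import robot
from fit import *
for p,a in [((-.27,-.03,.106),14),((-.135,-.03,.106),14),((-.256,.16,.111),-76),((-.157,-.005,.111),14),((-.065,.1,.171),-76),((-.065,.1,.171),104)]:
    q=robot.inverse_kinematics(P3(*p),att(a)); print(p,a,np.round(P3(*p),3),None if q is None else np.round(q,2))
robot.grip(0.0,30)
p=robot.sense()["tcp_pos"]
robot.move_straight([p[0],p[1],.36],vel=.25)
robot.goto(P3(-.27,-.03,.32),att(14))
f=snap(robot,"side","side1"); s=robot.sense(); print(s["t"],s["tcp_pos"],s["tcp_rot"],s["opening"],s["wrist_force"])
B=cloud(f); d=np.hypot(B[...,0]-s["tcp_pos"][0],B[...,1]-s["tcp_pos"][1]); m=(d<.03)&(B[...,2]>.2)
print("lowest of tool",np.percentile(B[m][:,2],[0.5,2,5]), m.sum())
E
```

```text
(-0.27, -0.03, 0.106) 14 [0.698 0.038 0.106] [-0.44  0.68  0.5   1.62 -0.38  0.94  0.43]
(-0.135, -0.03, 0.106) 14 [0.665 0.169 0.106] [-0.57  0.64  0.39  1.65 -0.29  0.91  0.17]
(-0.256, 0.16, 0.111) -76 [0.51  0.005 0.111] [-0.66  0.44  0.72  2.08 -0.42  0.76 -1.  ]
(-0.157, -0.005, 0.111) 14 [0.646 0.141 0.111] [-0.57  0.6   0.42  1.71 -0.3   0.89  0.22]
(-0.065, 0.1, 0.171) -76 [0.522 0.205 0.171] [-0.91  0.4   0.59  1.91 -0.28  0.91 -1.51]
(-0.065, 0.1, 0.171) 104 [0.522 0.205 0.171] [-0.5   0.36  0.06  1.89 -0.03  0.9   1.39]
4.25 [0.69749058 0.03919119 0.31990473] [-3.14099606e+00  5.67580820e-06  2.46379183e-01] -0.0011696297597548822 [-0.22063637  0.12033186  0.09486837]
lowest of tool [0.31091471 0.31502027 0.31944922] 626
```

View pics/side1.png

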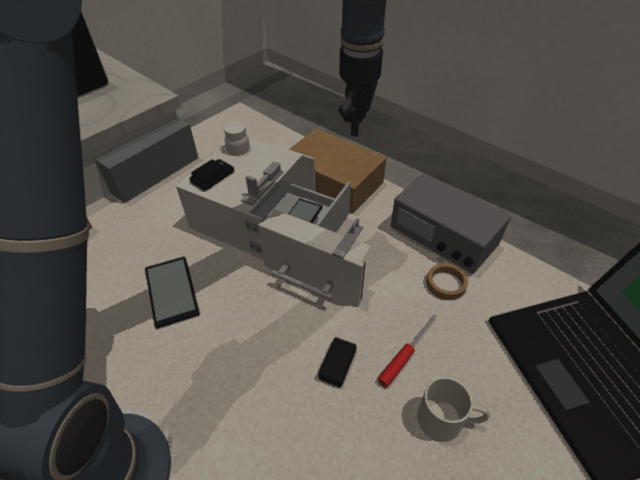

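The gripper is closed at (357,125), with its tips about 11 mm below the TCP as specified, and the scene is unchanged. Now the tray.

Run:
```python
from plant import robot
from fit import *
z=.106
robot.move_straight(P3(-.265,-.03,z),vel=.15)
c=robot.move_straight(P3(-.225,-.03,z),vel=.03,contact_N=1.0)
s=robot.sense();print("touch",c,np.round(tob(s["tcp_pos"]),4),s["wrist_force"],s["t"])
c=robot.move_straight(P3(-.142,-.03,z),vel=.06,contact_N=12)
s=robot.sense();print("adv",c,np.round(tob(s["tcp_pos"]),4),s["wrist_force"],s["t"])
c=robot.move_straight(P3(-.124,-.03,z),vel=.02,contact_N=8)
s=robot.sense();print("home",c,np.round(tob(s["tcp_pos"]),4),s["wrist_force"],s["t"])
robot.sleep(.2)
robot.move_straight(P3(-.165,-.03,z),vel=.08)
robot.move_straight(P3(-.165,-.03,.32),vel=.2)
f=snap(robot,"top","top2"); snap(robot,"side","side2")
print(robot.sense()["t"])
```

```text
touch True [-0.2406 -0.0298  0.1053] [-0.3600111  -0.27955789 -0.29263344] 6.6417
adv False [-0.1419 -0.0303  0.1062] [-0.51572075  0.49889788  0.17769068] 8.4583
home True [-0.1331 -0.03    0.1058] [ 0.07200506 -0.98429191  0.77165132] 9.0667
11.1167
```

View pics/side2.png

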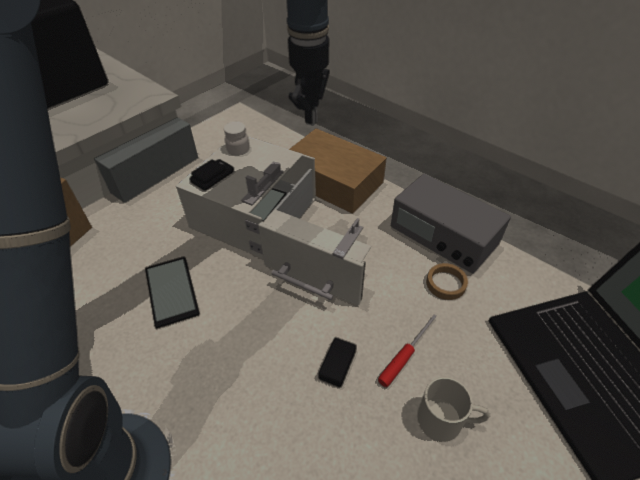

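The tray appears home: panel at (292,190), handset still visible in it at (268,204). Checking the numbers.

Run:
```python
from fit import *
for n in("top2","side2"):
    F=pickle.load(open(f"pics/{n}.pkl","rb")); B=tob(cloud(F)); x,y,z=B[...,0],B[...,1],B[...,2]
    def st(n,m):
        q=B[m]; print(n,m.sum(),"med",np.round(np.nanmedian(q,0),4),"lo",np.round(np.nanpercentile(q,3,axis=0),4),"hi",np.round(np.nanpercentile(q,97,axis=0),4))
    st("paneltop",(z>.114)&(z<.128)&(x<-.1)&(x>-.3)&(abs(y)<.09))
    st("panelface",(z>.03)&(z<.11)&(x<-.115)&(x>-.3)&(abs(y)<.08))
    st("roof",(abs(z-.14)<.006)&(x>-.1)&(x<.14)&(abs(y)<.14))
    st("tab",(z>.180)&(z<.2)&(abs(x+.065)<.03)&(y>-.0)&(y<.1))
    st("handset",(z>.026)&(z<.04)&(x<-.02)&(x>-.115)&(abs(y)<.095))
    im=F["image"]; u=proj(F,tow([-.1,0,.1])).ravel().astype(int); print(u)
    cv2.imwrite(f"pics/c_{n}.png",cv2.cvtColor(cv2.resize(im[u[1]-60:u[1]+60,u[0]-80:u[0]+80],None,fx=5,fy=5,interpolation=cv2.INTER_CUBIC),cv2.COLOR_RGB2BGR))
```

```text
paneltop 3 med [-0.1198  0.0871  0.122 ] lo [-0.1203  0.0846  0.1209] hi [-0.119   0.0891  0.1228]
panelface 19 med [-0.1203  0.0689  0.0579] lo [-0.1206  0.0485  0.0331] hi [-0.1197  0.0775  0.1007]
roof 3251 med [ 0.0405 -0.0245  0.1402] lo [-0.0188 -0.122   0.1356] hi [0.1198 0.1168 0.1448]
tab 0 med [nan nan nan] lo [nan nan nan] hi [nan nan nan]
handset 0 med [nan nan nan] lo [nan nan nan] hi [nan nan nan]
[258 199]
paneltop 203 med [-0.1222 -0.0039  0.1215] lo [-0.1246 -0.0833  0.115 ] hi [-0.1166  0.0653  0.1247]
panelface 528 med [-0.1231 -0.0256  0.0791] lo [-0.125  -0.0765  0.034 ] hi [-0.1215  0.0373  0.108 ]
roof 3812 med [-0.0012  0.0104  0.1404] lo [-0.0835 -0.1169  0.137 ] hi [0.1134 0.1249 0.1449]
tab 85 med [-0.0664  0.0728  0.1915] lo [-0.0766  0.066   0.1805] hi [-0.0527  0.0752  0.1972]
handset 478 med [-0.0402 -0.023   0.0329] lo [-0.0579 -0.0939  0.0294] hi [-0.0209  0.0319  0.0362]
[283 195]
  return np.nanmean(a, axis, out=out, keepdims=keepdims)
  return np.nanmean(a, axis, out=out, keepdims=keepdims)
```

View pics/c_side2.png

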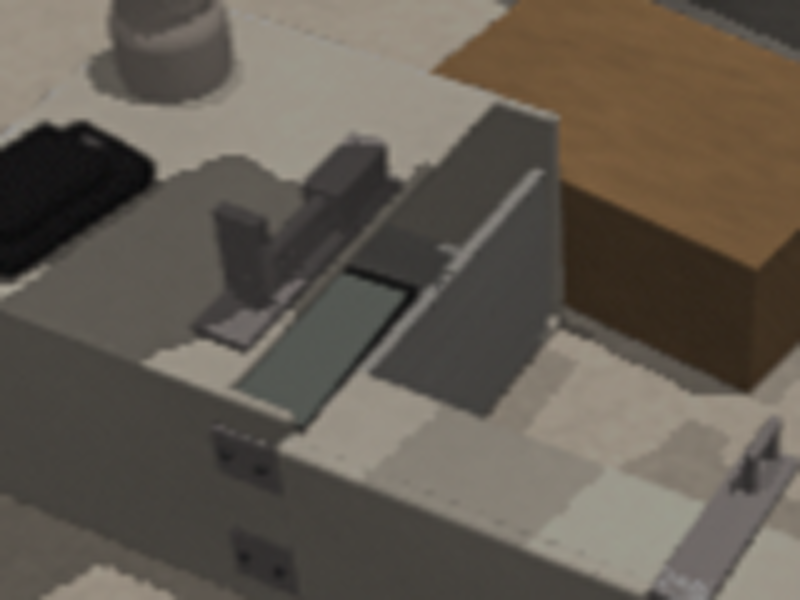

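The panel is at box x -0.123 (home is -0.124) and the handset's front edge is at about -0.058, so the tray is home. Now the door: push the bare outer face above the handle, 125 mm from the hinge, on an arc that turns the tool with the leaf.

```bash
cat >> fit.py <<'E'
H=np.array([-.126,.125])
def dp(th,r,off,z):
    c,s=np.cos(-th),np.sin(-th); p=np.array([-.020-off,-r])
    q=H+np.array([[c,-s],[s,c]])@p
    return P3(q[0],q[1],z), att(14-np.degrees(th))
E
python3 - <<'E'
from plant import robot
from fit import *
z=.116; r=.125
p,a=dp(1.57,r,.045,.32); robot.goto(p,a)
p,a=dp(1.57,r,.045,z); robot.move_straight(p,vel=.15,attitude=a)
for th in np.r_[1.57,np.arange(1.44,.2,-.13),.16]:
    p,a=dp(th,r,.011,z)
    c=robot.move_straight(p,vel=.07,attitude=a,contact_N=12)
    s=robot.sense(); print(round(th,2),c,np.round(tob(s["tcp_pos"]),4),np.round(s["wrist_force"],2),round(s["t"],2))
    if c: break
snap(robot,"side","side3"); snap(robot,"top","top3")
E
```

```text
1.57 False [-0.2512  0.1559  0.1158] [-0.72 -1.06 -0.08] 14.6
1.44 False [-0.2541  0.14    0.1159] [ 0.96 -0.59 -0.17] 14.99
1.31 False [-0.2548  0.1233  0.1159] [-0.48 -0.45 -0.27] 15.38
1.18 False [-0.2534  0.1066  0.1159] [ 0.12 -0.05  0.01] 15.78
1.05 False [-0.2499  0.0902  0.1159] [-0.63  0.06 -0.45] 16.17
0.92 False [-0.2444  0.0744  0.1159] [0.27 0.48 0.48] 16.56
0.79 False [-0.2368  0.0595  0.1159] [-0.1  -0.11 -0.65] 16.95
0.66 False [-0.2274  0.0457  0.116 ] [-0.06  0.43 -0.69] 17.34
0.53 False [-0.2162  0.0332  0.1159] [-1.04 -0.04  0.1 ] 17.73
0.4 False [-0.2035  0.0223  0.116 ] [ 0.2   0.   -0.24] 18.12
0.27 False [-0.1895  0.0131  0.116 ] [-0.43 -1.07  0.88] 18.52
0.16 False [-0.1767  0.0066  0.1161] [ 0.64  0.29 -0.18] 18.87
```

View pics/side3.png

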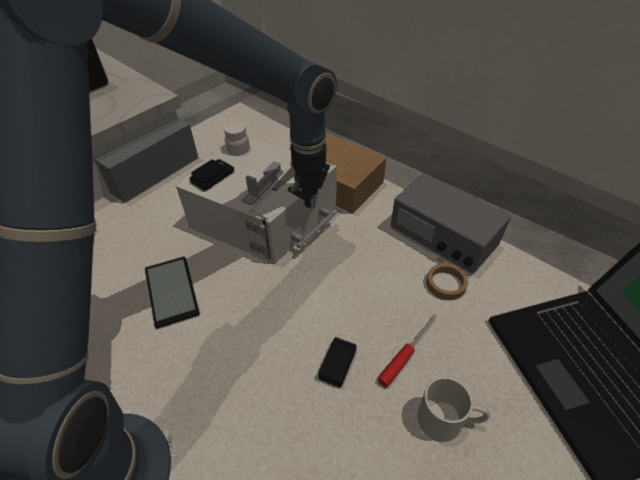

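The door is nearly shut, with the tool on the outer face at (312,195) and the handle clear below at (315,230). Finish gently against the stop.

Run:
```python
from plant import robot
from fit import *
z=.116; r=.125
for th,v in((.08,.05),(-.08,.02)):
    p,a=dp(th,r,.011,z)
    c=robot.move_straight(p,vel=v,attitude=a,contact_N=8)
    s=robot.sense(); print(th,c,np.round(tob(s["tcp_pos"]),4),np.round(s["wrist_force"],2),round(s["t"],2))
robot.sleep(.3); print(robot.sense()["wrist_force"])
p,a=dp(0,r,.05,z); robot.move_straight(p,vel=.08,attitude=a)
p,a=dp(0,r,.05,.32); robot.move_straight(p,vel=.2,attitude=a)
robot.goto(P3(-.065,.13,.32),att(104))
for n in("top","side"):
    F=snap(robot,n,n+"4"); B=tob(cloud(F)); x,y,z=B[...,0],B[...,1],B[...,2]
    def st(n,m):
        q=B[m]; print(n,m.sum(),"med",np.round(np.median(q,0),4),"lo",np.round(np.percentile(q,3,axis=0),4),"hi",np.round(np.percentile(q,97,axis=0),4)) if m.sum() else print(n,0)
    m=(z>.065)&(z<.135)&(x<-.13)&(x>-.18)&(abs(y)<.12); st("leaf",m)
    if m.sum()>50: print("slope",np.polyfit(y[m],x[m],1))
    st("eye",(z>.15)&(z<.178)&(x<-.02)&(x>-.1)&(y<-.045)&(y>-.1))
    st("tab",(z>.180)&(z<.2)&(abs(x+.065)<.03)&(y>-.0)&(y<.1))
print(robot.sense()["t"])
```

```text
0.08 False [-0.1668  0.003   0.1159] [ 0.59 -0.17  0.01] 19.32
-0.08 True [-0.1554 -0.0004  0.1162] [ 0.16 -0.18  4.21] 20.06
[-0.67606657 -0.06354436  5.17949167]
leaf 169 med [-0.1467  0.0034  0.102 ] lo [-0.1511 -0.1134  0.067 ] hi [-0.1424  0.112   0.1331]
slope [ 0.03871489 -0.14684643]
eye 86 med [-0.076  -0.0735  0.1535] lo [-0.099  -0.0851  0.1501] hi [-0.0578 -0.0627  0.1745]
tab 20 med [-0.0682  0.0676  0.1944] lo [-0.0727  0.0633  0.1833] hi [-0.0619  0.0704  0.1995]
leaf 1212 med [-0.1493  0.0116  0.1014] lo [-0.1545 -0.1115  0.0675] hi [-0.1446  0.1145  0.1329]
slope [ 0.040024   -0.14966492]
eye 86 med [-0.0778 -0.0699  0.1566] lo [-0.0953 -0.0796  0.1502] hi [-0.0599 -0.0584  0.1727]
tab 85 med [-0.0659  0.0726  0.1916] lo [-0.0767  0.0666  0.181 ] hi [-0.053   0.0758  0.1969]
23.375
```

View pics/side4.png

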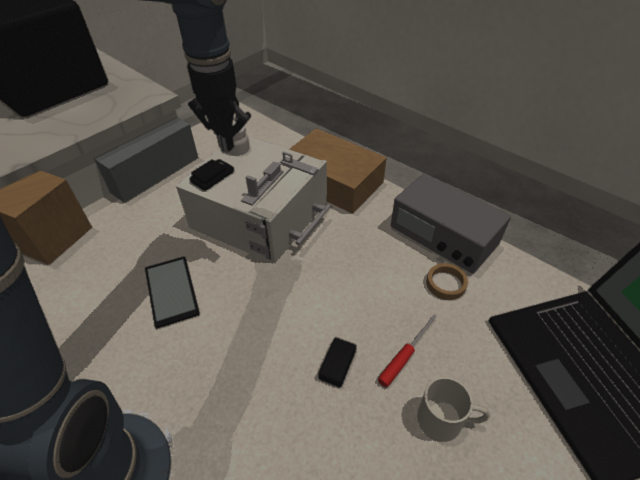

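The image shows the door closed to the eye, but the leaf's slope reads 0.04 rad and the eye sits about 8 mm forward, so it may not be quite shut. There was also an odd +5 N vertical force. I'll calibrate the slope against the tray panel and look closer.

Run:
```python
from fit import *
F=pickle.load(open("pics/side2.pkl","rb")); B=tob(cloud(F)); x,y,z=B[...,0],B[...,1],B[...,2]
m=(z>.03)&(z<.11)&(x<-.115)&(x>-.13)&(abs(y)<.08); print("home panel slope",np.polyfit(y[m],x[m],1))
F=pickle.load(open("pics/side0.pkl","rb")); B=tob(cloud(F)); x,y,z=B[...,0],B[...,1],B[...,2]
m=(z>.03)&(z<.11)&(x<-.22)&(x>-.24)&(abs(y)<.06); print("panel slope0",np.polyfit(y[m],x[m],1))
m=(z>.03)&(z<.12)&(x<.12)&(x>-.11)&(abs(y-.125)<.015); print("side wall slope",np.polyfit(x[m],y[m],1))
for n in("side4","top4"):
    F=pickle.load(open(f"pics/{n}.pkl","rb")); u=proj(F,tow([-.1,0,.1])).ravel().astype(int)
    cv2.imwrite(f"pics/c_{n}.png",cv2.cvtColor(cv2.resize(F["image"][u[1]-60:u[1]+60,u[0]-80:u[0]+80],None,fx=5,fy=5,interpolation=cv2.INTER_CUBIC),cv2.COLOR_RGB2BGR))
    B=tob(cloud(F)); x,y,z=B[...,0],B[...,1],B[...,2]
    m=(z>.065)&(z<.135)&(x<-.13)&(x>-.18)&(abs(y)<.12); print(np.polyfit(y[m],x[m],1))
```

```text
home panel slope [ 0.00189818 -0.12312138]
panel slope0 [ 0.0044883  -0.23175195]
side wall slope [-0.0040206  0.1255636]
[ 0.040024   -0.14966492]
[ 0.03871489 -0.14684643]
```

View pics/c_side4.png

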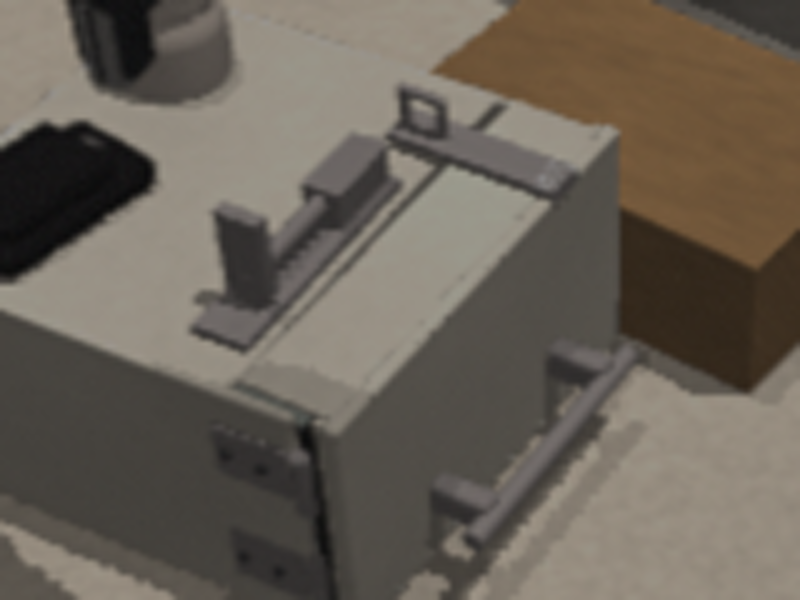

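View pics/c_top4.png

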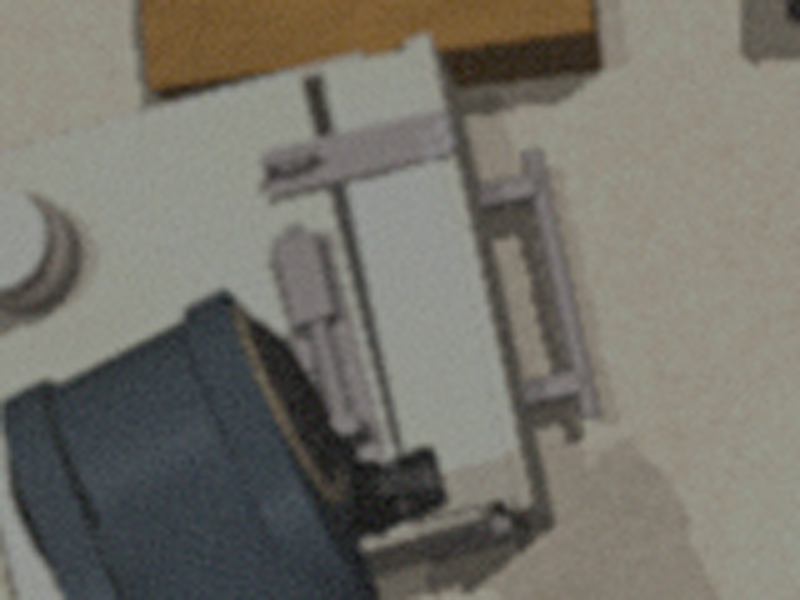

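With the panel slope (0.002-0.004) taken off, the door is still about 0.036 rad open, and the wedge-shaped gap shows it. I'll push again, farther from the hinge and a little higher, watching the force.

Run:
```python
from plant import robot
from fit import *
z=.122; r=.15
p,a=dp(0,r,.06,.32); robot.goto(p,a)
p,a=dp(0,r,.06,z); robot.move_straight(p,vel=.2,attitude=a)
p,a=dp(0,r,.022,z); robot.move_straight(p,vel=.1,attitude=a)
s=robot.sense(); print("before",np.round(tob(s["tcp_pos"]),4),np.round(s["wrist_force"],2))
for off in np.arange(.020,-.008,-.002):
    p,a=dp(0,r,off,z)
    c=robot.move_straight(p,vel=.02,attitude=a,contact_N=10)
    s=robot.sense(); print(round(off,3),c,np.round(tob(s["tcp_pos"])[0],4),np.round(s["wrist_force"]@np.c_[np.r_[Rb[:,0],0],np.r_[Rb[:,1],0],[0,0,1]],2),np.round(s["torque"],2),round(s["t"],2))
    if c or np.linalg.norm(s["wrist_force"])>12: break
F=snap(robot,"side","side5"); B=tob(cloud(F)); x,y,z=B[...,0],B[...,1],B[...,2]
m=(z>.065)&(z<.1)&(x<-.13)&(x>-.16)&(abs(y)<.12); print(m.sum(),np.polyfit(y[m],x[m],1))
```

```text
before [-0.1671 -0.025   0.122 ] [ 0.31 -0.02 -0.26]
0.02 False -0.1665 [-0.84  0.24  0.74] [-0.07 -0.03  0.02] 26.39
0.018 False -0.164 [-0.56  0.26  0.11] [0.02 0.01 0.03] 26.64
0.016 False -0.1617 [ 0.11 -1.07 -1.54] [0.06 0.01 0.02] 26.89
0.014 False -0.1598 [ 0.27 -0.53  0.18] [-0.   -0.01 -0.01] 27.14
0.012 False -0.1578 [-0.2   0.07  0.25] [-0.01 -0.04 -0.  ] 27.39
0.01 False -0.1557 [-0.39 -0.05 -0.54] [ 0.05 -0.03 -0.02] 27.64
0.008 False -0.1551 [-2.48 -0.89  0.07] [-0.59 -0.26  0.02] 27.89
0.006 False -0.155 [-6.16 -0.79 -0.28] [-1.18 -0.44 -0.06] 28.14
0.004 False -0.155 [-8.65 -1.65 -0.86] [-1.72 -0.58 -0.01] 28.39
0.002 False -0.155 [-12.11  -0.66  -1.38] [-2.18 -0.75  0.05] 28.64
526 [ 0.00334108 -0.14505752]
```

The door is shut: it met a hard stop at 12 N, and the slope of 0.003 matches the panel's. Now the bolt.

Run:
```python
from plant import robot
from fit import *
Rw=np.c_[np.r_[Rb[:,0],0],np.r_[Rb[:,1],0],[0,0,1]]
p,a=dp(0,.15,.05,.122); robot.move_straight(p,vel=.1,attitude=a)
p,a=dp(0,.15,.05,.32); robot.move_straight(p,vel=.25,attitude=a)
robot.goto(P3(-.065,.11,.30),att(104))
z=.177
robot.move_straight(P3(-.065,.11,z),vel=.15)
c=robot.move_straight(P3(-.065,.055,z),vel=.05,contact_N=9)
s=robot.sense(); print(c,np.round(tob(s["tcp_pos"]),4),np.round(s["wrist_force"]@Rw,2),round(s["t"],2))
for y in np.arange(.053,.022,-.002):
    c=robot.move_straight(P3(-.065,y,z),vel=.03,contact_N=10)
    s=robot.sense(); w=s["wrist_force"]@Rw; print(round(y,3),c,np.round(tob(s["tcp_pos"])[1],4),np.round(w,2),round(s["t"],2))
    if c or np.linalg.norm(w)>12: break
robot.sleep(.2)
snap(robot,"side","side6")
p=tob(robot.sense()["tcp_pos"])
robot.move_straight(P3(-.065,p[1]+.03,z),vel=.08)
robot.move_straight(P3(-.065,p[1]+.03,.32),vel=.2)
robot.goto(P3(-.065,.35,.36),att(104))
for n in("top","side"):
    F=snap(robot,n,n+"7"); B=tob(cloud(F)); x,y,z=B[...,0],B[...,1],B[...,2]
    def st(n,m):
        q=B[m]; print(n,m.sum(),"med",np.round(np.median(q,0),4),"lo",np.round(np.percentile(q,3,axis=0),4),"hi",np.round(np.percentile(q,97,axis=0),4)) if m.sum() else print(n,0)
    m=(z>.065)&(z<.135)&(x<-.13)&(x>-.18)&(abs(y)<.12); st("leaf",m)
    if m.sum()>50: print("slope",np.polyfit(y[m],x[m],1))
    st("tab",(z>.180)&(z<.2)&(abs(x+.065)<.03)&(y>-.0)&(y<.1))
    st("mouse",(z>.15)&(x>-.02)&(y>.0)&(x<.14)&(y<.13))
    st("jar",(z>.15)&(x>-.02)&(y<.0)&(x<.14)&(y>-.13))
    u=proj(F,tow([-.1,0,.1])).ravel().astype(int)
    cv2.imwrite(f"pics/c_{n}7.png",cv2.cvtColor(cv2.resize(F["image"][u[1]-60:u[1]+60,u[0]-80:u[0]+80],None,fx=5,fy=5,interpolation=cv2.INTER_CUBIC),cv2.COLOR_RGB2BGR))
print(robot.sense()["t"])
```

```text
False [-0.0649  0.0548  0.177 ] [-0.48 -0.05 -0.38] 33.59
0.053 False 0.0531 [0.69 1.01 0.59] 33.84
0.051 False 0.0509 [0.67 0.92 0.68] 34.09
0.049 False 0.0487 [0.98 1.01 0.25] 34.34
0.047 False 0.0467 [0.73 1.14 0.91] 34.59
0.045 False 0.0448 [0.73 0.68 0.59] 34.84
0.043 False 0.0428 [0.52 1.76 0.16] 35.09
0.041 False 0.0408 [-0.64  0.23  0.34] 35.34
0.039 False 0.0395 [0.3  3.73 1.81] 35.59
0.037 False 0.0394 [-0.91  9.59  5.37] 35.84
0.035 False 0.0393 [ 0.53 14.68  9.4 ] 36.09
leaf 152 med [-0.1423  0.0026  0.1015] lo [-0.1427 -0.1114  0.069 ] hi [-0.1419  0.113   0.1331]
slope [ 0.00208381 -0.14225454]
tab 47 med [-0.0614  0.024   0.1941] lo [-0.0727  0.0183  0.1814] hi [-0.0491  0.0267  0.1988]
mouse 907 med [0.0612 0.0586 0.1683] lo [0.0336 0.0101 0.152 ] hi [0.0908 0.1022 0.1751]
jar 530 med [ 0.0701 -0.0612  0.2033] lo [ 0.0476 -0.0882  0.1554] hi [ 0.0975 -0.04    0.2091]
leaf 1143 med [-0.145   0.0118  0.1011] lo [-0.1465 -0.1113  0.0671] hi [-0.1434  0.1133  0.1329]
slope [ 0.00321505 -0.14502417]
tab 83 med [-0.0665  0.0286  0.1905] lo [-0.0766  0.0219  0.1803] hi [-0.0525  0.0315  0.1973]
mouse 776 med [0.0526 0.0729 0.1668] lo [0.0306 0.0181 0.1511] hi [0.0863 0.108  0.173 ]
jar 656 med [ 0.0616 -0.0492  0.1854] lo [ 0.0432 -0.0812  0.1535] hi [ 0.0929 -0.0335  0.2065]
38.975
```

View pics/c_side7.png

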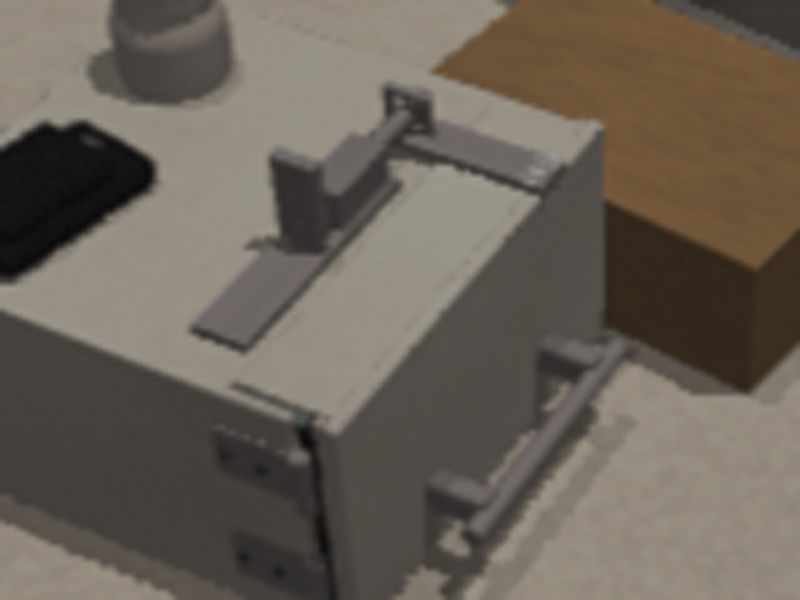

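View pics/c_top7.png

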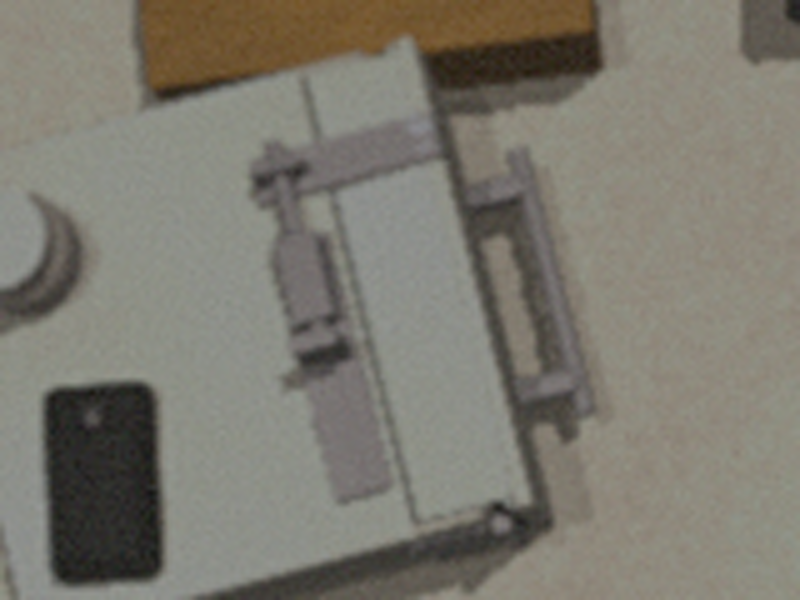

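View pics/side7.png

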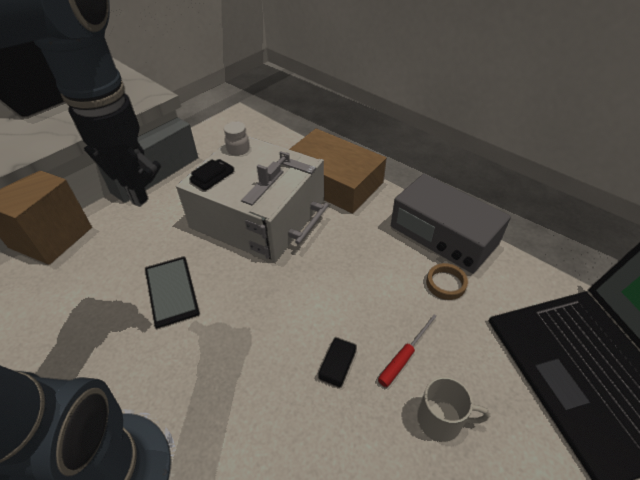

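The bolt is through the eye (crop (405,115)) and its tab is at y of about 26 mm, i.e. about 49 mm of travel against a hard stop. The door slope is 0.003, and the mouse, jar and table items are where they were. Handing in.

Run:
```python
from plant import robot
print(robot.sense()["wrist_force"]); robot.close_job(); print(robot.sense()["t"])
```

```text
[-0.23272593  0.06750982 -0.80488285]
the job is handed in; nothing more can be done
the job is handed in; nothing more can be done
```

The shield box is closed up and the job is handed in, at about 39 s of the 72 s allowed. I pushed the tray home, swung the door shut and slid the bolt across, using only the shut fingertips.

**Last checks before handing in:**
- **Tray:** the panel face read box x -0.123 m, against -0.124 m when home. This was measured before the door covered it.
- **Handset:** it lay flat in the tray, with its front edge at about box x -0.058 m, also seen before the door was shut.
- **Door:** the leaf's slope read 0.002–0.003 rad, the same as the tray panel's, and it met a hard stop at 12 N.
- **Bolt:** about 49 mm of travel, against a hard stop and visibly through the eye.
- **Bystanders:** the mouse and jar read within about 3 mm of where they started. The table items look unmoved by eye in the pictures; I did not re-measure them.
- **Robot:** clear of everything.

**What disagreed or went wrong:**
- The first door push stopped early, about 0.036 rad open, with an unexplained upward force of about 5 N. I saw this in the depth data and pushed the door again, fully shut, before moving the bolt.
- The two cameras disagreed by about 5 mm, so I used the mean and relied on the contact stops.

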